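Present the alarm tag to the hall keypad

TASK

The house alarm wants its tag: pull the drawer of the low wooden drawer box right out to its stop and leave it out, lift the alarm tag from it, and carry it to the alarm keypad clear over the sunglasses case, bicycle bell, soap dish and carabiner, which stay where they are. Finish while still holding the tag in the gripper, flat and still, hovering about a centimetre above the keypad's outlined reading window, centred on it and with its long side along the window's long side. The keypad is touch-sensitive, so nothing may touch it at any time.

Things in the scene. Friction and masses are not known exactly. Their poses are not given: they have to be found in the camera images.
- drawerbox_drawer0 (a joint): how far the drawer is out (m): 0 shut, 0.150 at its stop; it may start up to 12 mm ajar. It runs with a light rub (about 1 to 2 N) and stays where it is left
- drawerbox: low wooden drawer box fixed to the ledge, 220 deep (x) by 200 wide (y) by 72 high, front to its -x; origin at the centre of its underside. Its one drawer: floor 22 mm, side walls 50 mm, front panel 58 mm above the ledge (tops); inside 175 long by 158 wide, 144 mm of it open to above between front panel (15 mm thick) and box when fully out
- drawerbox_drawer0_handle (a point): middle of the drawer's pull: a dark steel round bar 11 mm thick, 100 long, level along its y axis, its centre 35 mm in front of the drawer front and 40 mm above the ledge (32 mm below the box's top), on two 8 mm studs 42 mm either side of the middle. The drawer slides out level along this point's -x axis
- tag_center (a point): centre (half-way up) of the alarm tag, a loose grey plastic block with rounded edges, 58 long (its x) by 34 wide (its y) by 13 thick (its z), about 30 g, with a small eye and a steel ring reaching 46 mm from the centre at its +x end. It lies flat, loose, on the drawer floor, near the drawer's middle and long side roughly front to back, and rides along with the drawer
- keypad: alarm keypad, fixed flat on the ledge: white housing with a black glass top, 130 (its x) by 86 (its y) by 22 high; origin at the centre of its underside. Twelve round touch keys on its -x half, the reading window on its +x half; nothing may touch any part of it
- keypad_window (a point): centre of the reading window, on the glass surface 22 mm above the ledge and 32 mm from the keypad's centre along its +x axis; a thin white outline 64 long (along the point's y axis) by 40 wide (along its x axis), flush with the glass
- glasses_case_center (a point): centre of the hard black sunglasses case, loose, rounded, 145 long (its x) by 58 wide by 42 high, lying on the ledge; not to be disturbed
- bell_center (a point): point 22 mm up on the axis of the bicycle bell, loose: chrome dome 55 across, 47 high overall, on a black clamp foot, thumb lever reaching 47 mm out to its +x; not to be disturbed
- soap_dish_center (a point): middle (12 mm up) of the empty green ceramic soap dish, loose, about 130 (its x) by 94 by 26 high; not to be disturbed
- carabiner_center (a point): middle (4 mm up) of the aluminium carabiner, loose, 84 long by 46 wide by 8 thick, lying flat on the ledge beside the drawer box; not to be disturbed
Not all that is in view belongs to the job. Several things look just like the keypad: the one meant starts nearest to the robot's base.

How it is judged:
By the outcome, as a careful person would: the job done as asked, in the order asked, and still so for the second after the job is handed in, while the arm keeps its last pose, push and grip.
It also fails if it takes over 54 s, if anything falls off the work surface, if the arm or the gripper's body presses on something with over 40 N, if the wrist force passes 120 N, or if a joint passes its speed limit or range.

ROBOT

A 7-joint arm with a two-finger parallel gripper is mounted at the origin on the work surface. World frame = base frame: x ahead of the robot, y to its left, z up, the work surface at z = 0. Lengths are in mm, angles in rad, forces in N, time in s.
With the tool pointing down it reaches from about 350 to 900 mm from the base axis. Payload 19.9 kg.
Tool frame: the origin (TCP) lies at the very end of the fingers, on their centre line; the grasp point (between the pads) lies 19 mm behind it; z points along the fingers, y is the direction in which the jaws open and shut (so a half turn about z gives the same grasp; the last joint's range is limited). The gripper opens to 94 mm and grips with 3 to 60 N. Pads are 16 mm wide; open, the fingers measure 119 mm over their backs; the gripper's body (75 mm by 177 mm) begins 78 mm behind the grasp point.
Start: joints at [-1.254, 0.417, -0.01, 1.614, 0.005, 1.111, -0.053], TCP at [218.873, 585.4, 205.425] pointing down, gripper open.
Joint ranges: [-2.81, 2.81], [-0.39, 2.02], [-1.27, 1.25], [0.06, 2.57], [-1.19, 4.33], [0.19, 2], [-2.82, 2.82]. Speed limits (rad/s): [1.89, 1.89, 2.39, 2.39, 3.01, 3.01, 3.01].

INTERFACE

Orientations are given as a unit quaternion [w, x, y, z].
In Python, from workcell import get_obs, optics, workorder gives the robot as it stands.
- The arm moves only by the shell command python3 -m crank 'ROWS' [FORCE]. ROWS is text: rows parted by semicolons, each of 7 numbers parted by spaces: the opening in per cent of the stroke, from 0 (shut) to 100 (fully open), then the shift along the world's x, y, z in m, then the turn, a rotation vector about the world's x, y, z in degrees. In form: grip tx ty tz ax ay az; .... A call has 1 to 5 rows; each row is the pose to reach, as a shift and turn from the pose commanded when the call began; what a row does not reach only later rows make up. A row lasts 1/12 s, in which the tool goes at most 41.7 mm and 7.16 degrees, less where a joint would pass 70% of its speed; a pose out of reach is approached as far as the arm can. A call with a gripper value outside its range is refused whole. The fingers move at their own pace and stop on an object; FORCE is the grip in N (left out, the last holds). Time passes only in rows, so rows that repeat a pose let the fingers close. It gives the time, the measured TCP pose, the force and the opening at its end, in the units of the state.
- get_obs(): the state, without advancing time (a new reading comes with each control period).
- optics.get_image(name): name is "side" or "top" or "wrist"; returns the picture (400x640x3 uint8, red, green, blue); there is no depth.
- optics.camera_model(name): a dict with "K" (3x3 intrinsics, pixels), "R" (3x3) and "t" (3): a world point X has camera coordinates R X + t; the wrist camera has in their place "mount" (4x4, takes a point from camera to tool coordinates, whose origin is the TCP and whose axes are the flange's). Camera axes: x right, y down, z forward; pixel columns grow to the right and rows downward; lengths in mm; the calibration is good to about 2 mm. A picture is of the moment at which its call begins: read the wrist's pose just before it. camera_model takes no time and is no camera call.
- workorder.finish_job(): hands the job in, once; it reports no verdict.
The state is a dict: "time_s": time; "joint_positions": joint angles; "joint_vel": joint speeds; "joint_torque": joint torques, N m; "position": TCP position; "tool_rot": TCP orientation; "force": force on the tool from outside, world axes, zero at the start; "torque": the same for the moment, N m; "width": opening from 0.0 (shut) to 1.0 (fully open).
Only numpy, scipy, OpenCV 4.12 (cv2) and the standard library are available. Lean on these libraries where they do the work, as an engineer would, in place of code of your own. Each camera call takes 0.05 s, during which the arm holds its last target. There are 200 camera calls.

## Working session

There is one attempt and no reset: what is moved stays moved. The work goes in short steps, Python scripts to look and compute and a shell command to move; the robot and the scene stay as the last step left them, time stands still between calls to the robot, and variables do not carry over. Pictures are saved under pics/ and viewed, about 8 in all and at most 12, crops included, and the job is handed in when it is done.

```bash
mkdir -p pics; cat > h.py <<'E'
import numpy as np,cv2
from workcell import get_obs,optics,workorder
from scipy.spatial.transform import Rotation as Ro
def cam(name,obs=None):
    m=optics.camera_model(name);K=np.array(m["K"])
    if "mount" in m:
        o=obs or get_obs();q=o["tool_rot"];T=np.eye(4);T[:3,:3]=Ro.from_quat([q[1],q[2],q[3],q[0]]).as_matrix();T[:3,3]=o["position"]
        C=T@np.array(m["mount"]);R=C[:3,:3].T;t=-R@C[:3,3]
    else: R=np.array(m["R"]);t=np.array(m["t"])
    return K,R,t
def ray(c,px,z):
    K,R,t=c;px=np.atleast_2d(px);d=np.c_[px,np.ones(len(px))]@np.linalg.inv(K).T@R;o=-R.T@t
    return o+d*((z-o[2])/d[:,2])[:,None]
def proj(c,X):
    K,R,t=c;p=(np.atleast_2d(X)@R.T+t)@K.T;return p[:,:2]/p[:,2:]
def shot(name,f):
    o=get_obs();c=cam(name,o);im=optics.get_image(name);cv2.imwrite("pics/"+f,im[:,:,::-1]);return im,c
E
python3 - <<'E'
from h import *
for n in("top","side","wrist"):
    im,c=shot(n,n+"0.png");print(n,-c[1].T@c[2],c[1][2])
o=get_obs();print(o)
E
```

```text
top [ 569.88801758 -110.314292   1187.81816413] [ 0.03475039 -0.00115146 -0.99939536]
side [ 105.23639162 -822.37212312 1015.5323672 ] [ 0.40113259  0.55841516 -0.72613027]
wrist [140.80540141 614.91137946 384.97426132] [ 0.26721556 -0.10171664 -0.9582534 ]
{'time_s': 0.15, 'joint_positions': array([-1.25450827,  0.41779388, -0.01031509,  1.61400769,  0.00467293,
        1.11068566, -0.05298218]), 'joint_vel': array([-0.00038616, -0.00334988,  0.00078901, -0.00176399, -0.00091112,
        0.00193931,  0.00104094]), 'joint_torque': array([ 7.58656261e-04, -8.51539564e+01,  6.38613459e-01, -4.26132989e+01,
       -4.88870800e-02,  1.72363833e-02,  1.56376886e-04]), 'position': array([218.77517359, 585.16999664, 205.00760424]), 'tool_rot': array([-5.46962060e-05,  1.77929346e-01,  9.84043169e-01, -4.31797063e-04]), 'force': array([-0.63356718, -0.50233951,  0.52066541]), 'torque': array([ 0.00229795,  0.06946927, -0.06411819]), 'width': 0.9985126777767729}
```

View pics/top0.png

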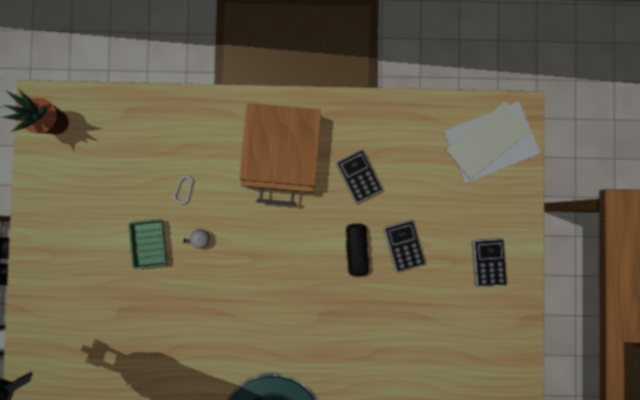

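View pics/side0.png

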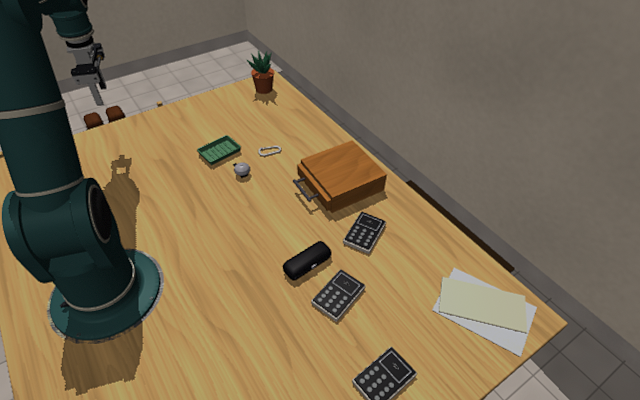

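The two views show three keypads at top pixels (360,177), (405,246) and (490,262). The glasses case is at (357,250), the drawer box at (281,148) with its handle at (279,198), the bell at (200,239), the dish at (149,244) and the carabiner at (184,190). The base is near (272,410), so (405,246) looks nearest; I'll measure it.

```bash
python3 - <<'E'
from h import *
im=cv2.imread("pics/top0.png");c=cam("top")
print("base px",proj(c,[0,0,0]))
g=im.max(2)
def rect(x0,y0,x1,y1,thr,z,n):
    m=np.zeros_like(g);m[y0:y1,x0:x1]=(g[y0:y1,x0:x1]<thr)*255
    m=cv2.morphologyEx(m,cv2.MORPH_CLOSE,np.ones((5,5)))
    k=max(cv2.findContours(m,0,1)[0],key=cv2.contourArea)
    W=ray(c,k[:,0,:].astype(float),z)[:,:2].astype(np.float32);r=cv2.minAreaRect(W);print(n,np.round(r[0],1),np.round(r[1],1),round(r[2],1),"dist",np.hypot(*r[0]))
for n,b in dict(k1=(330,140,390,212),k2=(378,212,432,278),k3=(465,230,515,295)).items(): rect(*b,75,22,n)
rect(335,215,376,285,50,20,"case")
# box top corners
P=np.array([[247,103],[322,109],[316,186],[241,181]],float)
print("boxtop",ray(c,P,72).round(1))
print("handle ends",ray(c,[[258,197],[302,200]],40).round(1))
for n,p,z in (("bell",(200,239),40),("dish",(149,244),20),("cara",(184,190),4)): print(n,ray(c,[p],z).round(0))
a=cv2.resize(im[80:290,225:440],None,fx=3.6,fy=2.8*3.6/2.8*0.79,interpolation=2)
a=cv2.resize(im[90:290,230:440],None,fx=2.9,fy=2.9,interpolation=cv2.INTER_CUBIC);a=cv2.convertScaleAbs(a,alpha=1.7);cv2.imwrite("pics/crop.png",a)
E
```

```text
base px [[273.09533251 426.19861654]]
k1 [ 694.8 -224.9] [123.9  79.4] 27.5 dist 730.3207822731239
k2 [ 504.6 -352.9] [123.7  80.4] 17.0 dist 615.7887572898811
k3 [ 463.7 -587.5] [124.5  81.3] 4.1 dist 748.4084468712814
case [ 491.4 -221.8] [141.3  57.1] 4.7 dist 539.1392295937154
boxtop [[ 877.7   82.    72. ]
 [ 865.5 -117.7   72. ]
 [ 660.1 -105.7   72. ]
 [ 669.5   92.6   72. ]]
handle ends [[629.7  51.2  40. ]
 [623.9 -68.3  40. ]]
bell [[513. 205.  40.]]
dish [[496. 351.  20.]]
cara [[647. 264.   4.]]
```

View pics/crop.png

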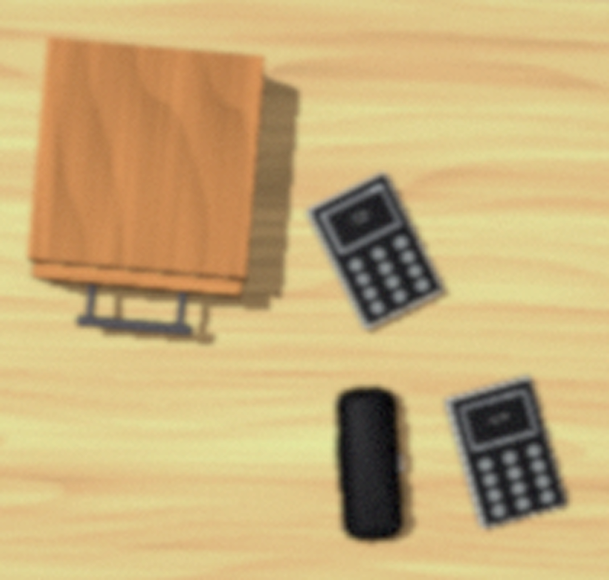

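The crop confirms the choice. The keypad at (405,246) has its window at its upper-left end (+x) and is nearest at 616 mm; the look-alikes are at 730 and 748 mm. The drawer axis is turned about -3°, and the handle is near (617, 2). Moving above the handle.

```bash
R='32 .118 -.17 0 0 0 -21.5'
python3 -m crank '32 .118 -.17 0 0 0 -21.5;32 .118 -.17 0 0 0 -21.5;32 .118 -.17 0 0 0 -21.5;32 .118 -.17 0 0 0 -21.5;32 .118 -.17 0 0 0 -21.5'
python3 -m crank '32 .118 -.17 0 0 0 -21.5;32 .118 -.17 0 0 0 -21.5;32 .118 -.17 0 0 0 -21.5;32 .118 -.17 0 0 0 -21.5;32 .118 -.17 0 0 0 -21.5'
python3 -m crank '32 .118 -.17 0 0 0 -21.5;32 .118 -.17 0 0 0 -21.5;32 .118 -.17 0 0 0 -21.5;32 .118 -.17 0 0 0 -21.5;32 .118 -.17 0 0 0 -21.5'
python3 -m crank '32 .044 -.073 -.05 0 0 -8;32 .044 -.073 -.05 0 0 -8;32 .044 -.073 -.05 0 0 -8;32 .044 -.073 -.05 0 0 -8;32 .044 -.073 -.05 0 0 -8'
python3 - <<'E'
from h import *
im,c=shot("wrist","w1.png");o=get_obs();print(o["position"],o["tool_rot"],o["width"],o["time_s"],o["joint_positions"])
E
```

```text
time_s: 0.57
position: [337.6, 413.4, 205.4]
tool_rot: [-0.0, 0.359, 0.933, -0.0]
force: [0.3, 0.8, 0.3]
width: 0.679
time_s: 0.98
position: [455.6, 243.4, 205.5]
tool_rot: [0.0, 0.527, 0.85, 0.0]
force: [-0.4, 0.8, -0.9]
width: 0.335
time_s: 1.4
position: [573.6, 73.5, 205.4]
tool_rot: [0.0, 0.676, 0.737, -0.0]
force: [-0.7, 0.8, 0.1]
width: 0.322
time_s: 1.82
position: [616.5, 1.8, 154.7]
tool_rot: [-0.0, 0.726, 0.688, -0.001]
force: [0.0, 0.3, 0.4]
width: 0.317
[616.66848021   2.99374308 155.39752185] [-2.83784977e-04  7.25256640e-01  6.88478547e-01 -1.22812459e-04] 0.31950285087963287 1.8667 [-0.4169191   0.49086778  0.48743662  1.69652437 -0.2623489   1.02009717
  0.10811809]
```

View pics/w1.png

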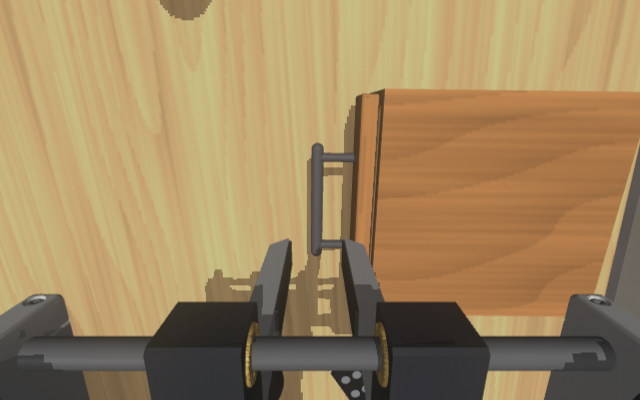

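The bar shows from (317,148) to (316,252), with its studs at rows 157 and 243.

```bash
python3 - <<'E'
from h import *
c=cam("wrist")
print(ray(c,[[317,148],[316,252]],40), ray(c,[[316.5,157],[316.5,243]],40).mean(0))
print("boxtop edge",ray(c,[[384,91],[372,315]],72)); print("tool yaw jaw",2*np.degrees(np.arctan2(.6885,.72525))-90)
E
```

```text
[[620.01918658  52.2951375   40.        ]
 [613.80841352 -50.37701727  40.        ]] [616.97647479   1.73718784  40.        ]
boxtop edge [[ 673.86797374   96.83200696   72.        ]
 [ 664.24720119 -103.21807791   72.        ]]
tool yaw jaw -2.9781019509105136
```

```bash
python3 -m crank '32 0 0 -.035 0 0 0;32 0 0 -.07 0 0 0;32 0 0 -.105 0 0 0;32 0 0 -.131 0 0 0;32 0 0 -.131 0 0 0'
python3 -m crank '0 0 0 0 0 0 0;0 0 0 0 0 0 0;0 0 0 0 0 0 0;0 0 0 0 0 0 0' 25
python3 -m crank '0 -.01 .0005 0 0 0 0;0 -.025 .0013 0 0 0 0;0 -.042 .0022 0 0 0 0;0 -.06 .0031 0 0 0 0;0 -.075 .0039 0 0 0 0'
```

```text
time_s: 2.28
position: [614.1, 4.3, 20.6]
tool_rot: [-0.002, 0.725, 0.689, -0.002]
force: [-1.3, -0.2, 0.5]
width: 0.32
time_s: 2.62
position: [617.5, 2.9, 26.5]
tool_rot: [0.0, 0.725, 0.688, 0.001]
force: [-6.6, 1.2, 11.5]
width: 0.106
time_s: 3.03
position: [542.8, 7.7, 26.6]
tool_rot: [0.001, 0.725, 0.689, 0.002]
force: [2.7, 6.3, 7.9]
width: 0.103
```

```bash
python3 -m crank '0 -.015 .0008 0 0 0 0;0 -.03 .0016 0 0 0 0;0 -.045 .0023 0 0 0 0;0 -.055 .0029 0 0 0 0;0 -.055 .0029 0 0 0 0'
python3 -m crank '0 -.004 .0002 0 0 0 0;0 -.008 .0004 0 0 0 0;0 -.008 .0004 0 0 0 0'
python3 -m crank '0 -.004 .0002 0 0 0 0;0 -.006 .0003 0 0 0 0;0 -.006 .0003 0 0 0 0'
python3 -c "from h import *;o=get_obs();print(o['position'],o['force'])"
```

```text
time_s: 3.45
position: [487.1, 11.3, 26.5]
tool_rot: [-0.0, 0.725, 0.689, 0.002]
force: [0.6, 9.3, 8.3]
width: 0.108
time_s: 3.7
position: [480.4, 11.7, 26.5]
tool_rot: [0.0, 0.725, 0.689, 0.002]
force: [-0.1, 11.7, 12.3]
width: 0.109
time_s: 3.95
position: [474.7, 12.1, 26.5]
tool_rot: [0.0, 0.725, 0.689, 0.003]
force: [0.4, 11.6, 12.2]
width: 0.106
[474.65289915  12.10268731  26.49741208] [ 0.35858139 11.61178169 12.19812171]
```

```bash
python3 -m crank '0 -.003 .001 0 0 0 0;0 -.005 .0015 0 0 0 0;0 -.005 .0015 0 0 0 0'
python3 -m crank '0 -.003 .0002 0 0 0 0;0 -.004 .0002 0 0 0 0;0 -.004 .0002 0 0 0 0'
python3 -c "from h import *;o=get_obs();print(o['position'],o['force'])"
```

```text
time_s: 4.2
position: [469.7, 12.5, 26.5]
tool_rot: [0.001, 0.725, 0.689, 0.002]
force: [-1.4, 4.6, 13.1]
width: 0.108
time_s: 4.45
position: [468.1, 12.6, 26.6]
tool_rot: [0.003, 0.725, 0.689, 0.004]
force: [16.2, 3.6, -6.6]
width: 0.108
[468.12638917  12.58241033  26.63755403] [16.18746326  3.57618878 -6.61747567]
```

The drawer hit its stop: motion ended at 468 mm with 16 N of reaction. Next I release, lift, turn 90° and look into the drawer.

```bash
python3 -m crank '32 0 0 0 0 0 0;32 0 0 0 0 0 0;32 0 0 0 0 0 0;32 0 0 0 0 0 0'
python3 -m crank '32 0 0 .03 0 0 0;32 0 0 .07 0 0 0;32 0 0 .11 0 0 0;32 0 0 .15 0 0 0;32 0 0 .15 0 0 0'
python3 -m crank '60 .07 -.004 .03 0 0 35;60 .07 -.004 .03 0 0 35;60 .07 -.004 .03 0 0 35;60 .07 -.004 .03 0 0 35;60 .07 -.004 .03 0 0 35'
python3 -m crank '60 .07 -.004 0 0 0 35;60 .07 -.004 0 0 0 35;60 .07 -.004 0 0 0 35;60 .07 -.004 0 0 0 35;60 .07 -.004 0 0 0 35'
python3 -m crank '60 0 0 0 0 0 20;60 0 0 0 0 0 20;60 0 0 0 0 0 20;60 0 0 0 0 0 20'
python3 - <<'E'
from h import *
im,c=shot("wrist","w2.png");o=get_obs();print(o["position"],o["tool_rot"],o["width"],o["time_s"],o["joint_positions"])
E
```

```text
time_s: 4.78
position: [464.0, 11.7, 24.9]
tool_rot: [0.0, 0.725, 0.688, 0.0]
force: [0.8, -0.0, -0.3]
width: 0.315
time_s: 5.2
position: [466.6, 11.5, 180.8]
tool_rot: [0.002, 0.726, 0.688, 0.004]
force: [1.3, -0.9, 0.9]
width: 0.317
time_s: 5.62
position: [534.0, 7.3, 204.4]
tool_rot: [-0.0, 0.482, 0.876, -0.0]
force: [-1.0, 0.4, 0.7]
width: 0.595
time_s: 6.03
position: [603.8, 3.2, 204.0]
tool_rot: [-0.0, 0.196, 0.981, -0.0]
force: [0.5, -0.2, -0.1]
width: 0.6
time_s: 6.37
position: [603.7, 3.4, 204.4]
tool_rot: [-0.0, 0.024, 1.0, 0.0]
force: [-0.3, 0.1, 0.5]
width: 0.601
[603.7031821    3.33641127 204.4357899 ] [-8.17373479e-05  2.71972182e-02  9.99630083e-01  2.87637425e-05] 0.5990793602421561 6.4167 [-0.27058511  0.38894291  0.27774127  1.67823871 -0.11755379  1.09093535
  1.55823252]
```

View pics/w2.png

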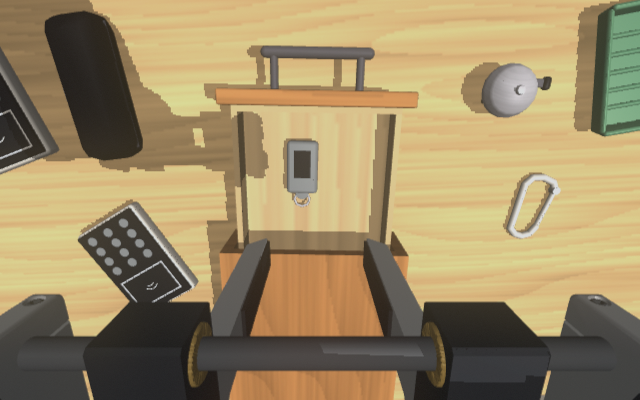

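The drawer is fully out. The tag is at (302,167) with its ring at (302,200), pointing into the box (+x).

```bash
python3 - <<'E'
from h import *
c=cam("wrist");im=cv2.imread("pics/w2.png")
hsv=cv2.cvtColor(im,cv2.COLOR_BGR2HSV);m=np.zeros(im.shape[:2],np.uint8);s=np.s_[125:215,265:345];m[s]=(hsv[s][:,:,1]<60)*255
m=cv2.morphologyEx(m,cv2.MORPH_CLOSE,np.ones((5,5)));m=cv2.morphologyEx(m,cv2.MORPH_OPEN,np.ones((15,15)))
k=max(cv2.findContours(m,0,1)[0],key=cv2.contourArea);print(cv2.boundingRect(k))
r=cv2.minAreaRect(ray(c,k[:,0].astype(float),33)[:,:2].astype(np.float32));print(r,cv2.boxPoints(r))
print("drawer walls",ray(c,[[241,110],[243,243],[392,114],[374,243]],50),"panel",ray(c,[[217,105],[418,106]],58))
print("fingers/jaw yaw",2*np.degrees(np.arctan2(.99963,.0272))-90)
q=[c2 for c2 in (cam("wrist"),)][0];print(proj(q,[get_obs()["position"]]))
E
```

```text
(287, 141, 31, 58)
((584.4613037109375, -11.306650161743164), (32.96015930175781, 63.90858840942383), 85.44046020507812) [[551.2981   -25.194368]
 [615.0044   -30.274782]
 [617.6245     2.581068]
 [553.9182     7.661482]]
drawer walls [[517.85814472 -66.83619796  50.        ]
 [660.05500269 -81.74629592  50.        ]
 [529.73086008  82.894389    50.        ]
 [667.87627987  64.59925857  50.        ]] panel [[512.07257044 -87.61833847  58.        ]
 [523.40484122 106.07354884  58.        ]]
fingers/jaw yaw 86.88272509709694
[[315.96107124 251.69973822]]
```

```bash
python3 -m crank '60 -.022 -.0145 -.03 0 0 -1.5;60 -.022 -.0145 -.07 0 0 -1.5;60 -.022 -.0145 -.105 0 0 -1.5;60 -.022 -.0145 -.13 0 0 -1.5;60 -.022 -.0145 -.13 0 0 -1.5'
python3 - <<'E'
from h import *
im,c=shot("wrist","w3.png");o=get_obs();print(o["position"],o["force"])
E
```

```text
time_s: 6.83
position: [579.0, -10.9, 70.0]
tool_rot: [-0.003, 0.041, 0.999, -0.001]
force: [-1.3, -0.0, 0.4]
width: 0.597
[580.47276626 -10.99977295  72.82902613] [ 0.67339301 -0.21469267  1.10261883]
```

View pics/w3.png

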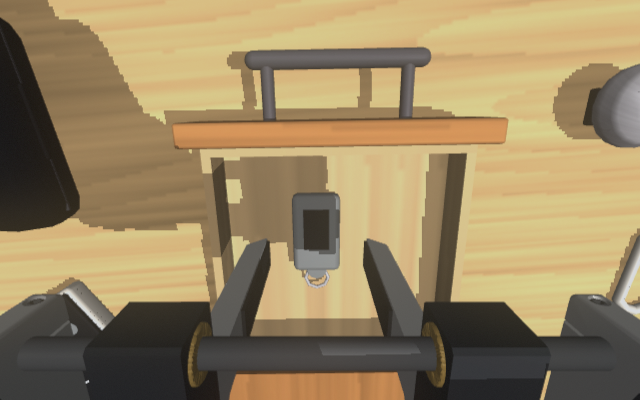

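The tag sits midway between the fingers, with corners around (294,193), (339,193) and (340,265). I'll check the fore-aft centre, then descend.

```bash
python3 -c "
from h import *
c=cam('wrist');print(ray(c,[[316,193],[316,263],[293,230],[340,230]],34),get_obs()['position'])"
python3 -m crank '60 .001 0 -.02 0 0 0;60 .001 0 -.04 0 0 0;60 .001 0 -.0495 0 0 0;60 .001 0 -.0495 0 0 0;60 .001 0 -.0495 0 0 0'
```

```text
[[553.65976234  -8.89300046  34.        ]
 [607.3289566  -13.26601143  34.        ]
 [579.82282142 -27.71471712  34.        ]
 [582.5501855    6.16384573  34.        ]] [580.47276626 -10.99977295  72.82902613]
time_s: 7.3
position: [583.5, -11.0, 26.2]
tool_rot: [0.0, 0.04, 0.999, -0.0]
force: [-0.0, -0.2, -0.6]
width: 0.601
```

```bash
python3 -m crank '0 0 0 0 0 0 0;0 0 0 0 0 0 0;0 0 0 0 0 0 0;0 0 0 0 0 0 0;0 0 0 0 0 0 0' 15
python3 -m crank '0 0 0 .01 0 0 0;0 0 0 .02 0 0 0;0 0 0 .04 0 0 0;0 0 0 .06 0 0 0;0 0 0 .06 0 0 0'
python3 -m crank '0 0 0 .03 0 0 0;0 0 0 .06 0 0 0;0 0 0 .09 0 0 0;0 0 0 .12 0 0 0;0 0 0 .12 0 0 0'
python3 - <<'E'
from h import *
im,c=shot("wrist","w4.png");o=get_obs();print(o["position"],o["tool_rot"],o["width"]*94,o["joint_positions"])
E
```

```text
time_s: 7.72
position: [583.3, -10.9, 25.6]
tool_rot: [0.001, 0.039, 0.999, 0.0]
force: [-1.8, 0.9, 7.0]
width: 0.362
time_s: 8.13
position: [584.9, -11.1, 89.4]
tool_rot: [0.003, 0.039, 0.999, 0.0]
force: [-0.1, 0.2, 0.1]
width: 0.357
time_s: 8.55
position: [585.1, -11.1, 211.2]
tool_rot: [0.004, 0.039, 0.999, 0.0]
force: [0.5, 0.2, 0.4]
width: 0.352
[584.23620397 -11.00454097 208.41330643] [2.69735275e-03 3.93556368e-02 9.99221562e-01 3.57650168e-04] 33.49928342183976 [-0.26671199  0.34725822  0.29350925  1.72824901 -0.11268034  1.07705751
  1.55528979]
```

View pics/w4.png

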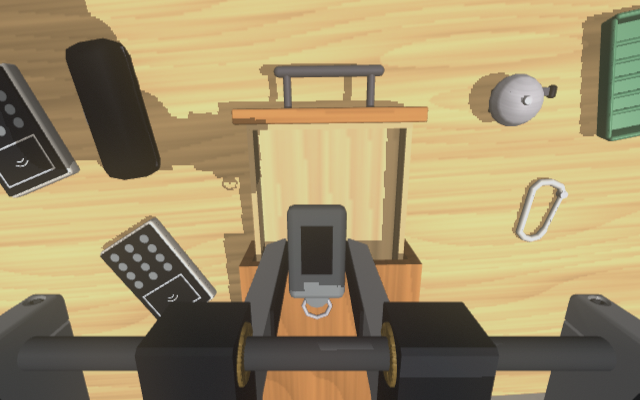

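The tag is held; its top face spans about (288,206) to (346,297) and the ring is at (317,308). I'll work out the tag's offset from the TCP, then travel high over the case to the keypad.

```bash
python3 - <<'E'
from h import *
c=cam("wrist");p=get_obs()["position"]
w=ray(c,[[290,207],[345,207],[346,290],[288,290],[317,206],[317,290]],p[2]+8.5);print((w-p).round(1))
print("handle",ray(c,[[274,71],[384,71]],40).round(1))
E
python3 -m crank '0 -.012 -.1 0 0 0 -20;0 -.012 -.1 0 0 0 -20;0 -.012 -.1 0 0 0 -20;0 -.012 -.1 0 0 0 -20;0 -.012 -.1 0 0 0 -20'
python3 -m crank '0 -.02 -.12 0 0 0 -26;0 -.02 -.12 0 0 0 -26;0 -.02 -.12 0 0 0 -26;0 -.02 -.12 0 0 0 -26;0 -.02 -.12 0 0 0 -26'
python3 -m crank '0 -.016 -.112 0 0 0 -22.4;0 -.016 -.112 0 0 0 -22.4;0 -.016 -.112 0 0 0 -22.4;0 -.016 -.112 0 0 0 -22.4;0 -.016 -.112 0 0 0 -22.4'
python3 -m crank '0 0 0 0 0 0 0;0 0 0 0 0 0 0;0 0 0 0 0 0 0'
python3 - <<'E'
from h import *
im,c=shot("wrist","w5.png");o=get_obs();print(o["position"],o["tool_rot"],o["width"]*94,o["joint_positions"])
E
```

```text
[[-32.1 -11.9   8.5]
 [-29.7  18.5   8.5]
 [ 22.5  16.4   8.5]
 [ 19.8 -18.4   8.5]
 [-31.5   3.1   8.5]
 [ 21.2  -1.    8.5]]
handle [[463.  -43.7  40. ]
 [471.5  65.9  40. ]]
time_s: 9.02
position: [570.3, -111.7, 204.5]
tool_rot: [-0.0, 0.213, 0.977, -0.0]
force: [0.5, 1.0, -0.1]
width: 0.361
time_s: 9.43
position: [550.4, -231.8, 204.4]
tool_rot: [-0.0, 0.429, 0.903, -0.0]
force: [0.7, -0.4, -0.7]
width: 0.362
time_s: 9.85
position: [535.0, -342.5, 204.2]
tool_rot: [-0.001, 0.593, 0.805, -0.0]
force: [0.7, 0.7, -0.4]
width: 0.357
time_s: 10.1
position: [535.7, -341.1, 204.8]
tool_rot: [-0.0, 0.592, 0.806, 0.0]
force: [-0.5, -1.1, 0.7]
width: 0.36
[ 535.53311208 -341.49677123  204.96895821] [-5.09424743e-05  5.92742393e-01  8.05392060e-01  2.87912436e-04] 34.022710574356864 [ 0.0744725   0.49758457  0.62098139  1.60358733 -0.3110904   1.14105638
  1.07076079]
```

View pics/w5.png

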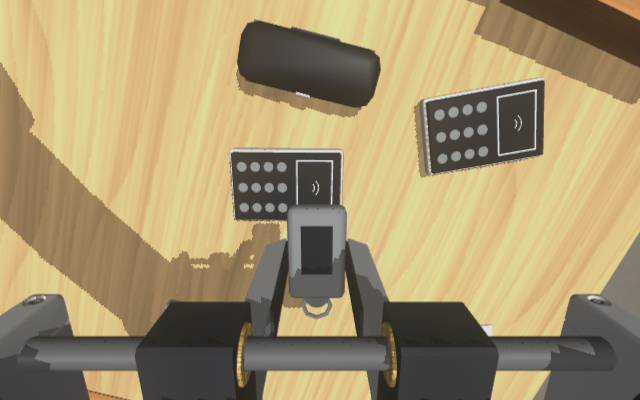

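The tag now hides part of the window at (315,185), so I back off 60 mm to see the whole outline.

```bash
python3 -m crank '0 .017 -.057 0 0 0 0;0 .017 -.057 0 0 0 0;0 .017 -.057 0 0 0 0;0 .017 -.057 0 0 0 0;0 .017 -.057 0 0 0 0'
python3 -m crank '0 0 0 0 0 0 0;0 0 0 0 0 0 0;0 0 0 0 0 0 0'
python3 - <<'E'
from h import *
im,c=shot("wrist","w6.png");o=get_obs();print(o["position"])
np.save("c6.npy",np.array(c,dtype=object),allow_pickle=True)
a=cv2.resize(im[80:220,200:370,::-1],None,fx=4,fy=4,interpolation=cv2.INTER_CUBIC);cv2.imwrite("pics/w6c.png",a)
E
```

```text
time_s: 10.57
position: [552.1, -399.0, 204.8]
tool_rot: [-0.0, 0.594, 0.805, 0.0]
force: [1.1, 0.5, 0.6]
width: 0.36
time_s: 10.82
position: [552.1, -399.1, 205.2]
tool_rot: [0.0, 0.594, 0.805, 0.0]
force: [-1.0, -0.1, 0.3]
width: 0.357
[ 552.06882599 -399.32850969  205.12167123]Traceback (most recent call last):
  File "<stdin>", line 3, in <module>
ValueError: could not broadcast input array from shape (3,3) into shape (3,)
```

```bash
python3 - <<'E'
from h import *
im=cv2.imread("pics/w6.png")
a=cv2.resize(im[80:220,200:370],None,fx=4,fy=4,interpolation=cv2.INTER_CUBIC);cv2.imwrite("pics/w6c.png",a)
E
```

```text
(no output)
```

View pics/w6c.png

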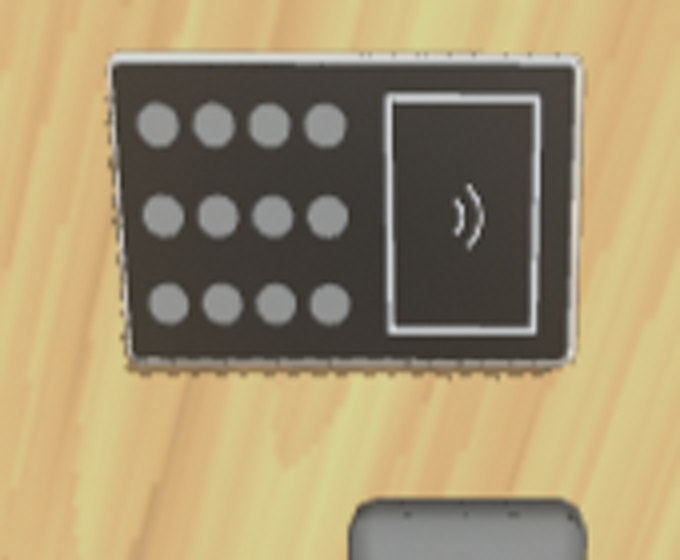

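The whole window is visible: its crop corners are (386,96), (540,97), (535,331) and (389,331).

```bash
python3 - <<'E'
from h import *
o=get_obs();c=cam("wrist",o)
P=(np.array([[387.5,98],[538.5,98.5],[533.5,329],[390.5,329]])-1.5)/4+[200,80]
w=ray(c,P,22)[:,:2];print(w,w.mean(0))
K=(np.array([[112,58],[580,60],[572,360],[132,360]])-1.5)/4+[200,80];k=ray(c,K,22)[:,:2];print("keypad",k.mean(0))
ux=(w[1]+w[2]-w[0]-w[3])/2;uy=(w[0]+w[1]-w[2]-w[3])/2
print("len",np.linalg.norm(ux),np.linalg.norm(uy),"ang",np.degrees(np.arctan2(*ux[::-1])),np.degrees(np.arctan2(*uy[::-1]))-90)
q=o["tool_rot"];a=2*np.degrees(np.arctan2(q[2],q[1]))-90;print("jaw",a)
# tag in hand, top face (rows from w5), using measured pose
p=o["position"];print(c and proj(c,[p]))
t=ray(c,[[316.8,206],[316.8,290]],p[2]+8.5)[:,:2];print("tag ends rel TCP",t-p[:2])
E
```

```text
[[ 506.02358386 -321.42740738]
 [ 544.74025622 -309.58839743]
 [ 562.66391641 -368.98530752]
 [ 524.15522333 -380.89801598]] [ 534.39574495 -345.22478208]
keypad [ 504.45176312 -353.89351454]
len 40.397714026631135 62.1077121481516 ang 17.095996859085172 16.873778239089333
jaw 17.14301228328968
[[315.66357589 252.19523784]]
tag ends rel TCP [[ -8.78860638  30.6920817 ]
 [  6.82197285 -19.715224  ]]
```

```bash
python3 -m crank '0 -.008 .025 0 0 0 0;0 -.017 .0515 0 0 0 0;0 -.017 .0515 -.02 0 0 0;0 -.017 .0515 -.05 0 0 0;0 -.017 .0515 -.07 0 0 0'
python3 -m crank '0 0 0 -.02 0 0 0;0 0 0 -.04 0 0 0;0 0 0 -.055 0 0 0;0 0 0 -.065 0 0 0;0 0 0 -.07 0 0 0'
python3 -m crank '0 0 0 -.005 0 0 0;0 0 0 -.01 0 0 0;0 0 0 -.015 0 0 0;0 0 0 -.018 0 0 0;0 0 0 -.02 0 0 0'
python3 -m crank '0 0 0 0 0 0 0;0 0 0 0 0 0 0;0 0 0 0 0 0 0;0 0 0 0 0 0 0;0 0 0 0 0 0 0'
python3 - <<'E'
from h import *
im,c=shot("wrist","w7.png");o=get_obs();print(o["position"],o["tool_rot"],o["width"]*94,o["force"])
a=cv2.resize(im[140:340,215:415,::-1],None,fx=3,fy=3,interpolation=cv2.INTER_CUBIC);cv2.imwrite("pics/w7c.png",a)
E
```

```text
time_s: 11.28
position: [534.9, -347.2, 133.6]
tool_rot: [-0.0, 0.594, 0.805, 0.0]
force: [0.2, 0.3, -1.2]
width: 0.358
time_s: 11.7
position: [534.5, -348.0, 63.8]
tool_rot: [-0.001, 0.594, 0.804, -0.0]
force: [1.5, 1.3, -0.2]
width: 0.361
time_s: 12.12
position: [535.0, -348.4, 44.8]
tool_rot: [0.0, 0.594, 0.804, -0.0]
force: [0.1, 0.0, 0.4]
width: 0.361
time_s: 12.53
position: [535.0, -348.4, 45.1]
tool_rot: [0.0, 0.594, 0.804, -0.0]
force: [-0.7, 1.1, -0.6]
width: 0.362
[ 534.94233719 -348.44815586   45.09012496] [ 1.04504674e-04  5.94112855e-01  8.04381690e-01 -2.65564174e-05] 33.59408211534197 [-0.27570836 -0.17753007 -0.1695381 ]
```

View pics/w7c.png

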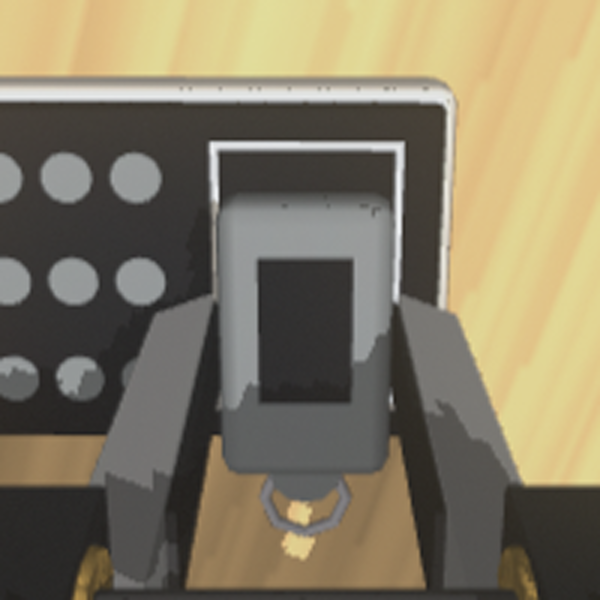

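The tag is inside the outline, square to it, and still 19 mm up. The outline's top corners are crop (214,149) and (401,149); the tag's far end is at row 193 and its sides are near columns 220 and 391.

```bash
python3 - <<'E'
from h import *
o=get_obs();c=cam("wrist",o);p=o["position"];a=np.radians(17);ux=np.array([np.cos(a),np.sin(a)]);uy=np.array([-ux[1],ux[0]])
f=lambda q,z:(lambda d:np.c_[d@ux,d@uy].round(1))(ray(c,(np.array(q,float)-1)/3+[215,140],z)[:,:2]-p[:2])
print("win TL TR, L R lower",f([[214,148],[402,148],[216,260],[400,260]],22))
print("tag top far, near",f([[305,194],[305,455],[305,472]],p[2]+9.4))
print("tag L R at mid-height",f([[219,330],[391,330]],p[2]+5))
print("tag label L R",f([[257,330],[353,330],[305,258],[305,403]],p[2]+9.4))
E
```

```text
win TL TR, L R lower [[-19.3  33.8]
 [ 21.2  33.9]
 [-19.5   8.1]
 [ 21.6   8.2]]
tag top far, near [[  0.3  33.2]
 [  0.5 -21.2]
 [  0.5 -25.1]]
tag L R at mid-height [[-16.5   3.9]
 [ 17.3   4. ]]
tag label L R [[-8.8  5.9]
 [ 9.6  6. ]
 [ 0.4 20.7]
 [ 0.4 -9.6]]
```

```bash
python3 -m crank '0 .001 -.001 -.002 0 0 0;0 .001 -.001 -.004 0 0 0;0 .001 -.001 -.006 0 0 0;0 .001 -.001 -.008 0 0 0;0 .001 -.001 -.0095 0 0 0'
python3 -m crank '0 0 0 0 0 0 0;0 0 0 0 0 0 0;0 0 0 0 0 0 0;0 0 0 0 0 0 0;0 0 0 0 0 0 0'
python3 - <<'E'
from h import *
im,c=shot("wrist","w8.png");s,_=shot("side","s8.png");t,_=shot("top","t8.png");o=get_obs();print(o["position"],o["tool_rot"],o["width"]*94,o["force"],o["joint_vel"].round(4),o["time_s"])
a=cv2.resize(im[140:340,215:415,::-1],(600,600),interpolation=2)
b=cv2.resize(s[80:360,200:400,::-1],(200,280));b=cv2.resize(t[80:290,120:440,::-1],None,fx=2.5,fy=2.5)
cv2.imwrite("pics/w8c.png",a);cv2.imwrite("pics/t8c.png",b)
E
```

```text
time_s: 13.0
position: [535.8, -349.3, 35.0]
tool_rot: [-0.0, 0.594, 0.804, -0.0]
force: [-0.3, 0.2, -0.2]
width: 0.359
time_s: 13.42
position: [535.9, -349.4, 35.5]
tool_rot: [0.0, 0.594, 0.804, -0.0]
force: [0.6, 0.2, -0.8]
width: 0.359
[ 535.90670399 -349.41332434   35.4697434 ] [ 4.78226911e-05  5.94128122e-01  8.04370419e-01 -3.78356168e-05] 33.584035178065186 [-0.61811815  0.24940092 -0.10166722] [ 0.0002  0.0005  0.0001  0.      0.     -0.001   0.0011] 13.5667
```

View pics/w8c.png

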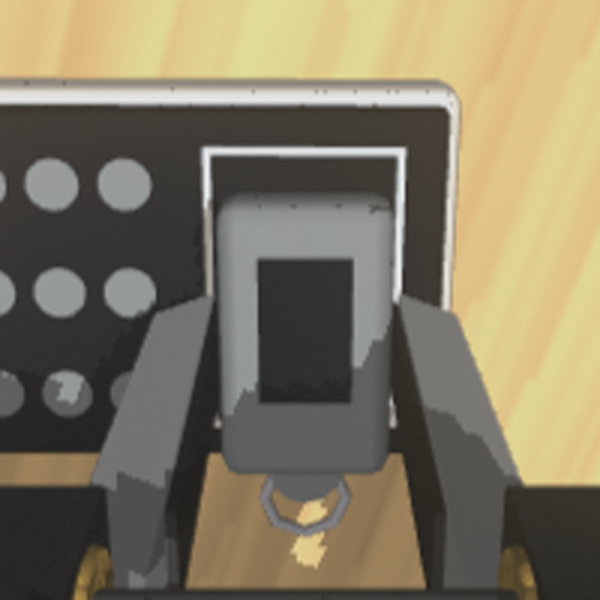

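View pics/t8c.png

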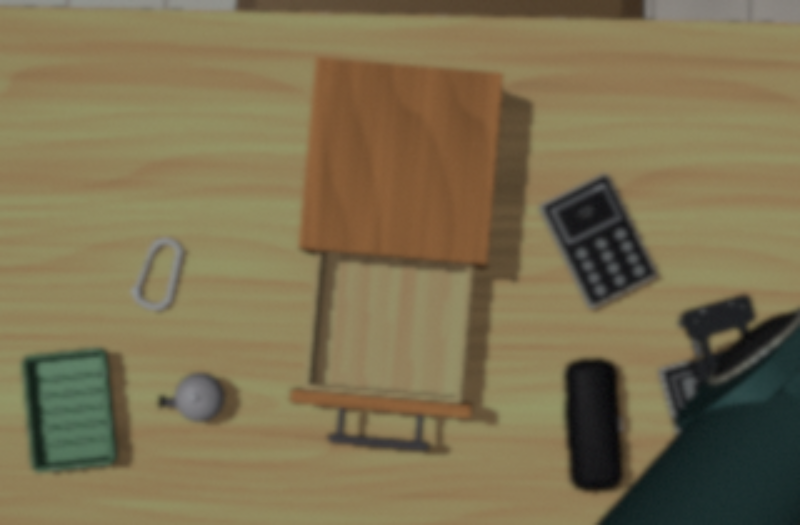

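The outline's four corners show at crop (205,153), (404,153), (392,426) and (218,425), with the tag inside. The drawer is out and the loose things look unmoved. One last numeric check.

```bash
python3 - <<'E'
from h import *
o=get_obs();c=cam("wrist",o);p=o["position"];a=np.radians(17);ux=np.array([np.cos(a),np.sin(a)]);uy=np.array([-ux[1],ux[0]])
f=lambda q,z:(lambda d:np.c_[d@ux,d@uy].round(1))(ray(c,(np.array(q,float)-1)/3+[215,140],z)[:,:2]-p[:2])
print("win",f([[205,153],[404,153],[218,424],[393,424]],22))
print("tag ends",f([[305,193],[305,472]],p[2]+9.4),"sides",f([[219,330],[391,330]],p[2]+5))
A,B=cv2.imread("pics/top0.png"),cv2.imread("pics/t8.png")
for n,(x,y,w,h) in dict(bell=(180,222,40,36),dish=(125,215,50,60),cara=(170,170,30,40),case=(342,218,32,64)).items():
    g=lambda I:np.float32(cv2.cvtColor(I,6)[y:y+h,x:x+w])
    print(n,np.round(cv2.phaseCorrelate(g(A),g(B))[0],2),np.abs(g(A)-g(B)).mean().round(1))
E
```

```text
win [[-20.2  35.1]
 [ 20.7  35.2]
 [-19.  -27.5]
 [ 20.2 -27.4]]
tag ends [[  0.3  33.3]
 [  0.5 -25.1]] sides [[-16.5   3.9]
 [ 17.3   4. ]]
bell [0.15 0.07] 11.0
dish [-0.05 -0.22] 9.5
cara [-0.04 -0.19] 12.0
case [-0.22 -0.02] 8.1
```

```bash
python3 -c "
from h import *
print(workorder.finish_job())"
```

```text
the job is handed in; nothing more can be done
None
```

The job is handed in at about 13.6 s on the robot's clock. I gripped the bar and pulled the drawer out until its stop pushed back with 16 N. I lifted the tag out and carried it about 200 mm up, over the sunglasses case, to the nearest keypad (616 mm from the base; the look-alikes are at 730 and 748 mm).

**Last checks:**
- **Position:** the tag is within about 0.5 mm of the window centre and within about 0.5° of its long side.
- **Height:** its underside is about 10 mm above the glass. That comes from the tool pose and the grasp height, not from a direct measurement.
- **Hold:** the arm is at rest and still gripping the tag (opening 33.6 mm, grip set to 15 N). The wrist force reads under 1 N, so nothing shows contact with the keypad.
- **Drawer and other objects:** the drawer is still fully out. The case, bell, dish and carabiner moved less than 0.25 pixel in the top view.

**Disagreement:** my estimates of how far off-centre along its length the tag sits in the grip ranged from about 2.5 to 4 mm. I used the last close view, which shows the tag and the window outline together.

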